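Deal beakers from a slanted nest onto their coasters

ROBOT

A 7-joint arm with a two-finger parallel gripper is mounted at the origin on the work surface. World frame = base frame: x ahead of the robot, y to its left, z up, the work surface at z = 0. Lengths are in m, angles in rad, forces in N, time in s.
With the tool pointing down it reaches from about 0.35 to 0.9 m from the base axis. Payload 7.2 kg.
Tool frame: the origin (TCP) lies at the very end of the fingers, on their centre line; the grasp point (between the pads) lies 19 mm behind it (tcp_to_grasp is the distance from the TCP to the grasp point, in m); z points along the fingers, y is the line along which they close (so a half turn about z gives the same grasp; the last joint's range is limited). The gripper opens to 85 mm and grips with 20 to 120 N. Pads are 22 mm wide; open, the fingers measure 114 mm over their backs; the gripper's body (76 mm by 85 mm) begins 54 mm behind the grasp point. The pads swing forward as they close: fully open they stand 13 mm farther back than shut.
Start: joints at [1.084, 0.411, -0.013, 1.596, 0.006, 1.134, -0.082], TCP at [0.254, -0.571, 0.231] pointing down, gripper open.
Joint ranges: [-2.95, 2.95], [-0.29, 1.99], [-1.47, 1.44], [0.14, 2.54], [-1.03, 4.17], [0.13, 1.85], [-2.86, 2.86]. Speed limits (rad/s): [2.39, 2.39, 3.01, 3.01, 3.14, 3.14, 3.14].

INTERFACE

Orientations are given as a unit quaternion [x, y, z, w].
In Python, from cell import * gives the robot as it stands.
- The arm moves only by the tool jog_arm, never from a script. Its argument "increments" is one flat list of numbers, 4 for each row, row after row: the shift along the tool's x, y, z in mm, then the turn about the tool's z in rad. A call has 1 to 5 rows; each row shifts and turns the commanded pose from where the row before left it, along the tool's axes as they then stand; what a row does not reach is not made up. A row lasts 1/12 s, in which the tool goes at most 41.7 mm and 7.16 degrees, less where a joint would pass 70% of its speed; a pose out of reach is approached as far as the arm can. A call with a gripper value outside its range is refused whole. "hand" is the finger opening in mm, from 0 to 85.4, set as the call begins (left out, the last holds). The fingers move at their own pace and stop on an object; the grip force is fixed at half the most. Time passes only in rows, so rows that do not move let the fingers close. It gives the time, the measured TCP pose, the force, the opening and the grip force at its end, in the units of the state.
- sense(): the state, without advancing time (a new reading comes with each control period).
- capture(name): name is "scene" or "top"; returns the picture (480x640x3 uint8, red, green, blue); there is no depth.
- camera_info(name): a dict with "intrinsics" (3x3 intrinsics, pixels), "distortion" ([k1, k2, p1, p2, k3] as OpenCV has them; the pictures are not rectified), "eye" and "attitude" of the camera in the world. Camera axes: x right, y down, z forward; pixel columns grow to the right and rows downward; lengths in m; the calibration is good to about 2 mm. A picture is of the moment at which its call begins. camera_info takes no time and is no camera call.
- job_done(): hands the job in; it is judged then, once.
The state is a dict: "clock": time; "q": joint angles; "joint_velocities": joint speeds; "joint_torque": joint torques, N m; "eef_pos": TCP position; "tool_rot": TCP orientation; "force": force on the tool from outside, world axes, zero at the start; "ft_torque": the same for the moment, N m; "gripper_width": finger opening in m; "grasp_force": force on a finger pad.
Only numpy, scipy, OpenCV 4.12 (cv2) and the standard library are available. Lean on these libraries where they do the work, as an engineer would, in place of code of your own. Each camera call takes 0.05 s, during which the arm holds its last target. There are 200 camera calls.

TASK

Take the orange and the green beaker off the nested pile in the slanted holder, one at a time from the top, and stand each one upright in the middle of the coaster of its own colour, letting the orange one go there before the green one leaves the pile. Set them down, do not drop them; leave the grey beaker in the holder and do not push the other things about.

Things in the scene. Friction and masses are not known exactly. Their poses are not given: they have to be found in the camera images.
- beaker_orange: stacking beaker, 94 mm tall: white body tapering from 38 mm across (base) to 50 mm at 56 mm up, then a bright orange collar: plain ring 62 mm across, 56 to 94 mm up, wall 3 mm, open top; about 70 g. Origin: centre of its underside; +z along its axis to the mouth. Starts as the top of the nested pile. The collar rests on the rim below; the body sits inside the beaker below with 2 mm play: pull it 60 mm along the axis.
- beaker_green: stacking beaker, 94 mm tall: white body tapering from 38 mm across (base) to 50 mm at 56 mm up, then a green collar: plain ring 62 mm across, 56 to 94 mm up, wall 3 mm, open top; about 70 g. Origin: centre of its underside; +z along its axis to the mouth. Starts in the middle of the pile, nested in the same way; 38 mm lower along the axis.
- beaker_grey: stacking beaker, 94 mm tall: white body tapering from 38 mm across (base) to 50 mm at 56 mm up, then a grey collar: plain ring 62 mm across, 56 to 94 mm up, wall 3 mm, open top; about 70 g. Origin: centre of its underside; +z along its axis to the mouth. Bottom of the pile; its body sits in the holder's tube, its collar on the tube's rim.
- holder: slanted beaker holder, fixed to the bench: grey base plate 170 x 115 x 12 mm (centre 10 mm behind the origin), two cheeks up to 81 mm high, 89 mm over all, and an aluminium tube 70 mm across at its mouth. Origin: at bench height, straight under the centre of the tube's mouth; z up. Tube leans 28 degrees from vertical (the pile, with its play, up to 31) towards the holder's own -x, roughly towards the robot.
- holder_mouth (a point): centre of the upper rim of the holder's tube, 85 mm above the bench; the pile's axis passes through it. The rim of the top beaker starts 114 mm from it along the axis, that of the middle one 76 mm.
- coaster_orange: flat round orange coaster fixed on the bench, 100 mm across, 3 mm thick, free at the start. Origin: centre of its underside, at bench height.
- coaster_green: flat round green coaster, the same size and kind, free at the start.
- clamp_stand: fixed clamp stand between the pile and the coasters: base 60 x 70 mm, post 12 mm thick and 230 mm high on its origin (bench height), and at 200 mm height a 10 mm arm reaching 260 mm from the post along its own -x, towards the robot; an empty clip hangs from the arm's end down to 150 mm. Carry things over it or round its end.
- cell_a: lidded glass cell standing on the blue coaster (same size of coaster): 74 mm across, black lid at 98 mm, two thin rods (copper and steel) up to 128 mm high. Origin: centre of its underside. Bystander.
- cell_b: lidded glass cell like the other, rods of brass and steel, on the grey coaster. Bystander.
- amber_bottle: amber glass bottle, 56 mm across, 150 mm tall, standing at the left of the holder. Origin: centre of its underside. Bystander.
- white_bottle: white plastic bottle with a red cap, 50 mm across, 130 mm tall, standing at the right of the holder. Origin: centre of its underside. Bystander.
- meter: yellow hand meter lying flat, 75 x 150 x 41 mm, long along its y. Origin: centre of its underside. Bystander.
- spatula: small lab spatula lying on the bench near the robot, 170 mm long along its x. Bystander.
Things that resemble listed ones, but are neither listed nor needed, are in the scene too. There is more than one size of the beaker_green; the one meant has the size given above. What is shaped like the beaker_grey but purple is not meant.

How it is judged:
On the way:
1. the orange beaker stands released and upright on the orange coaster while the green one is still in the pile (horizontal distance between beaker_orange and coaster_orange below 0.025 m and height (world z) of beaker_orange below 0.009 m and angle between beaker_orange's own z axis and vertical below 0.1 rad and contact force between beaker_orange and the fingers below 0.1 N and linear speed of beaker_orange below 0.03 m/s and distance between beaker_green and holder_mouth below 0.035 m), for 0.2 s.
At the end, for the whole second after the job is handed in: The orange and green beakers stand upright (0.1 rad) on the coasters of their own colour, centred within 25 mm, underside under 9 mm high, released and at rest; the grey beaker is still seated in the holder (underside within 66 mm of the mouth; seated it is 56 mm) (horizontal distance between beaker_orange and coaster_orange below 0.025 m and height (world z) of each of beaker_orange, beaker_green below 0.009 m and angle between each of beaker_orange, beaker_green's own z axis and vertical below 0.1 rad and contact force between each of beaker_orange, beaker_green and the fingers below 0.1 N and linear speed of each of beaker_orange, beaker_green below 0.03 m/s and horizontal distance between beaker_green and coaster_green below 0.025 m and distance between beaker_grey and holder_mouth below 0.066 m); the robot touches nothing.
It fails at once if the orange or the green beaker is dropped (free of the fingers and faster than 0.6 m/s) ((contact force between beaker_orange and the fingers below 0.05 N and linear speed of beaker_orange above 0.6 m/s) or (contact force between beaker_green and the fingers below 0.05 N and linear speed of beaker_green above 0.6 m/s)).
It fails at once if a bystander is pushed more than 30 mm or knocked over (distance of any of cell_a, cell_b, amber_bottle, white_bottle, meter, spatula from where it was at the start of the episode above 0.03 m or angle between any of cell_a, cell_b, amber_bottle, white_bottle's own z axis and vertical above 0.4 rad).
It also fails if it takes over 72 s, if anything falls off the work surface, if the arm or the gripper's body presses on something with over 40 N, if the wrist force passes 120 N, or if a joint passes its speed limit or range.

## Working session

There is one attempt and no reset: what is moved stays moved. The work goes in short steps, Python scripts to look and compute and a tool call to move; the robot and the scene stay as the last step left them, time stands still between calls to the robot, and variables do not carry over. Pictures are saved under pics/ and viewed, at most 10 in all, crops included, and the job is handed in when it is done.

Besides the shell and the picture viewer there is one more tool, called by a JSON object that holds its "name" and its "arguments", one argument or row to a line. jog_arm: Moves the arm, as the interface text tells. Its arguments: {"type":"object","properties":{"increments":{"type":"array","items":{"type":"number"}},"hand":{"type":"number"}},"required":["increments"]}

```bash
mkdir -p pics; ls
python3 - <<'E'
from cell import *
import cv2
for n in("scene","top"):
    cv2.imwrite(f"pics/{n}0.png",cv2.cvtColor(capture(n),cv2.COLOR_RGB2BGR)); print(camera_info(n))
s=sense();print(s)
E
```

```text
pics
{'intrinsics': array([[469.66204333,   0.        , 325.00785904],
       [  0.        , 469.66204333, 242.50130444],
       [  0.        ,   0.        ,   1.        ]]), 'distortion': array([0.01716705, 0.        , 0.        , 0.        , 0.        ]), 'eye': array([1.21457723, 0.52318284, 0.69913962]), 'attitude': array([ 0.43798568,  0.77939643, -0.39380657, -0.21360276])}
{'intrinsics': array([[605.71810256,   0.        , 306.20812516],
       [  0.        , 605.71810256, 239.22527241],
       [  0.        ,   0.        ,   1.        ]]), 'distortion': array([-0.17716045,  0.        ,  0.        ,  0.        ,  0.        ]), 'eye': array([0.33405971, 0.07619392, 1.32541703]), 'attitude': array([ 0.70820249, -0.70268394,  0.04280655, -0.05340508])}
{'clock': 0.1, 'q': array([ 1.0837751 ,  0.41181462, -0.0127179 ,  1.59696252,  0.00557971,
        1.13430468, -0.08224216]), 'joint_velocities': array([ 2.23461609e-04,  8.12009884e-05, -3.01592020e-04, -3.35041751e-03,
       -5.98092402e-05, -1.40266534e-03,  1.03275715e-03]), 'joint_torque': array([ 4.22003941e-03, -6.01822543e+01,  6.85037915e-01, -3.00088191e+01,
        1.41535865e-02,  6.43639971e-03,  8.48243553e-05]), 'eef_pos': array([ 0.25396866, -0.57058126,  0.23053953]), 'tool_rot': array([ 9.78155549e-01,  2.07873025e-01, -1.91041306e-04, -7.01408253e-04]), 'force': array([-0.34651043, -0.23478537,  1.51454215]), 'ft_torque': array([ 0.05002161, -0.04206207,  0.01845454]), 'grasp_force': 0.0, 'gripper_width': 0.08545371224100533}
```

View pics/scene0.png

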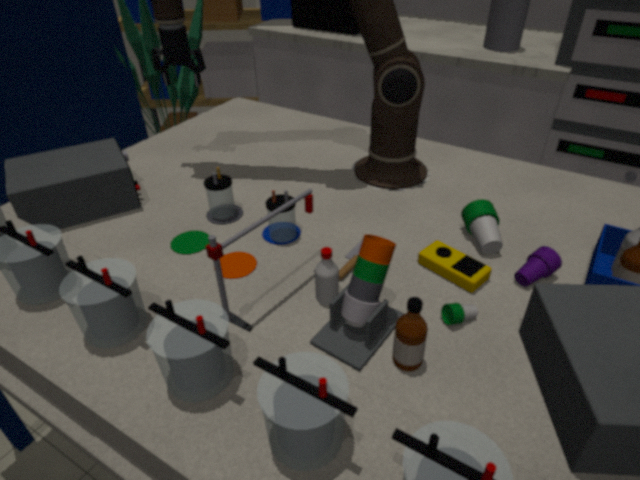

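View pics/top0.png

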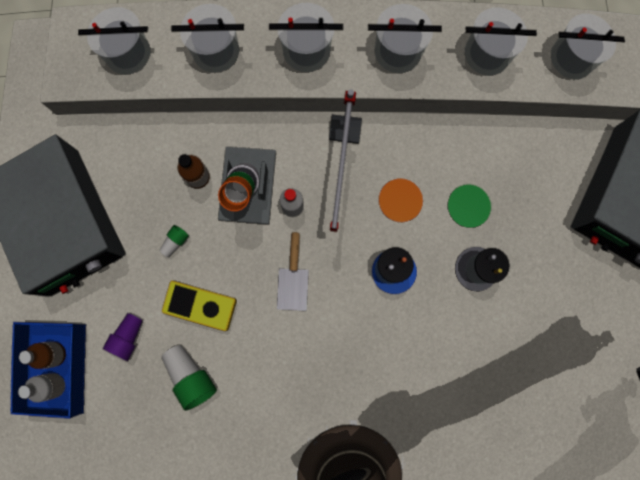

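The top view shows the pile in the holder with its orange rim near (236,194). The orange coaster is at (401,200) and the green at (469,206), with the clamp arm between (350,98) and (334,227).

There are three green beakers: a small one lying at (175,238), a large one lying at (195,385), and the one nested under the orange. The nested one is meant, since it has the same diameter as the orange collar. The purple one at (123,337) is ignored. I'll confirm in a crop and measure.

```bash
cat > h.py <<'E'
from cell import *
import numpy as np, cv2
from scipy.spatial.transform import Rotation as R
C={n:camera_info(n) for n in("scene","top")}
def ray(n,p):
    c=C[n]; u=cv2.undistortPoints(np.float64([[p]]),c['intrinsics'],c['distortion'])[0,0]
    return c['eye'],R.from_quat(c['attitude']).apply([u[0],u[1],1])
def onz(n,p,z):
    e,d=ray(n,p); return e+d*(z-e[2])/d[2]
def proj(n,P):
    c=C[n]; Rm=R.from_quat(c['attitude']).as_matrix().T
    return cv2.projectPoints(np.float64(P).reshape(-1,1,3),cv2.Rodrigues(Rm)[0],-Rm@c['eye'],c['intrinsics'],c['distortion'])[0][:,0]
def tri(p,q):
    (a,d),(b,f)=ray("top",p),ray("scene",q); s=np.linalg.lstsq(np.c_[d,-f],b-a,rcond=None)[0]
    return (a+d*s[0]+b+f*s[1])/2, np.linalg.norm(a+d*s[0]-b-f*s[1])
def mask(im,hue,tol=6):
    h=cv2.cvtColor(im,cv2.COLOR_RGB2HSV); return ((abs(h[...,0].astype(int)-hue)<=tol)&(h[...,1]>130)&(h[...,2]>60)).astype(np.uint8)
def blobs(m,mn=60):
    n,l,s,c=cv2.connectedComponentsWithStats(m); return [(s[i,4],c[i].round(1).tolist(),s[i,:4].tolist()) for i in range(1,n) if s[i,4]>mn]
def shot(n):return capture(n)
def save(f,im):cv2.imwrite("pics/"+f,cv2.cvtColor(im,cv2.COLOR_RGB2BGR))
E
python3 - <<'E'
from h import *
t=capture("top");s=capture("scene")
print("base",proj("top",[0,0,0.0]))
for n,im in(("top",t),("scene",s)):
  for nm,h in(("or",9),("gr",68)):
    for b in blobs(mask(im,h,10)): print(n,nm,b,onz(n,b[1],.003).round(4))
# holder plate top corners, z=.012
for p in[(224,148),(275,149),(270,223),(219,222)]: print(onz("top",p,.012).round(3))
for p,z in[((191,171),.07),((291,195),.13),((350,97),.2),((334,227),.2),((397,262),.1)]: print(p,onz("top",p,z).round(3))
a=cv2.resize(t[130:240,170:310],None,fx=4,fy=4,interpolation=cv2.INTER_CUBIC)
b=cv2.resize(s[225:365,300:360+70-30],None,fx=3.14286,fy=3.14286,interpolation=cv2.INTER_CUBIC)[:440]
save("crop1.png",np.hstack([a[:,:480],b])[:, :800]); print(b.shape)
E
```

```text
base [[349.06134995 476.54359168]]
top or (np.int32(556), [234.0, 194.7], [218, 176, 33, 36]) [0.6147 0.2594 0.003 ]
top or (np.int32(1483), [400.4, 199.9], [379, 179, 44, 43]) [ 0.6051 -0.1124  0.003 ]
top or (np.int32(113), [289.7, 194.5], [284, 189, 12, 12]) [0.6156 0.1346 0.003 ]
top or (np.int32(208), [294.0, 251.1], [291, 234, 7, 36]) [0.4887 0.1235 0.003 ]
top gr (np.int32(1364), [468.8, 205.7], [448, 185, 42, 42]) [ 0.5936 -0.2672  0.003 ]
top gr (np.int32(194), [176.6, 234.4], [168, 227, 20, 17]) [0.5241 0.3862 0.003 ]
top gr (np.int32(828), [192.4, 389.9], [174, 372, 40, 36]) [0.1828 0.3414 0.003 ]
scene or (np.int32(167), [220.0, 19.5], [204, 14, 33, 11]) [-1.361  -1.9134  0.003 ]
scene or (np.int32(96), [604.2, 95.2], [588, 91, 35, 9]) [-1.0277  0.4841  0.003 ]
scene or (np.int32(78), [308.6, 203.2], [305, 194, 7, 19]) [ 0.2937 -0.1087  0.003 ]
scene or (np.int32(787), [376.6, 249.2], [359, 235, 36, 30]) [0.3853 0.1486 0.003 ]
scene or (np.int32(104), [326.1, 252.4], [321, 247, 11, 12]) [0.4587 0.05   0.003 ]
scene or (np.int32(818), [236.7, 264.4], [219, 252, 38, 27]) [ 
[... 331 characters left out ...]
19]) [0.7869 0.2437 0.003 ]
scene or (np.int32(98), [490.4, 469.4], [486, 463, 10, 17]) [0.7812 0.536  0.003 ]
scene gr (np.int32(352), [479.7, 208.0], [466, 200, 31, 18]) [0.0775 0.3062 0.003 ]
scene gr (np.int32(655), [189.6, 242.1], [171, 231, 38, 23]) [ 0.5972 -0.2638  0.003 ]
scene gr (np.int32(329), [366.1, 270.6], [354, 259, 25, 24]) [0.4695 0.1641 0.003 ]
scene gr (np.int32(131), [457.0, 309.9], [450, 304, 14, 14]) [0.4846 0.3832 0.003 ]
[0.72  0.284 0.012]
[0.718 0.169 0.012]
[0.549 0.177 0.012]
[0.551 0.29  0.012]
(191, 171) [0.652 0.345 0.07 ]
(291, 195) [0.588 0.126 0.13 ]
(350, 97) [0.77  0.011 0.2  ]
(334, 227) [0.512 0.042 0.2  ]
(397, 262) [ 0.456 -0.09   0.1  ]
(440, 314, 3)
```

View pics/crop1.png

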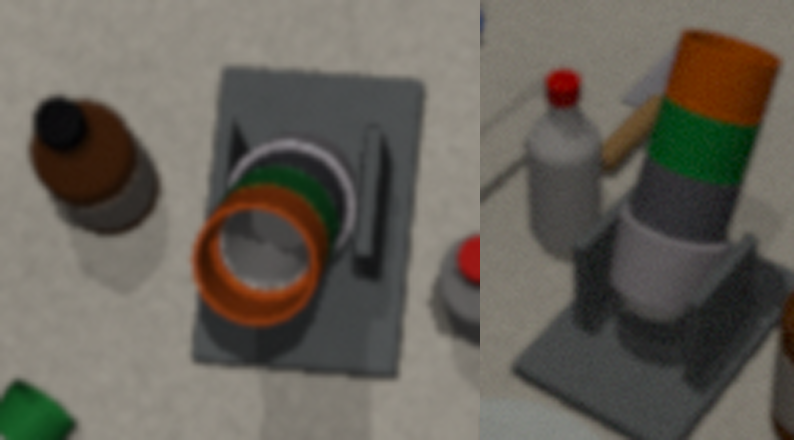

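The crop confirms that the nested green collar has the same diameter as the orange one and sits between orange and grey. The top crop gives the orange rim centre at about px (234.9,194) and the tube mouth at about (242.8,180). In the scene view the rim centre is at about (379.5,240.3).

Run:
```python
from h import *
print(tri((234.9,194),(379.5,240.3)))
r=onz("top",(234.9,194),.1857);m=onz("top",(242.8,180),.085);print(r.round(4),m.round(4),r-m)
# fit: silhouette of collar cylinder vs masks; params mouth x,y,yaw,tilt
from scipy.optimize import minimize
t=capture("top");s=capture("scene")
M={}
for n,im,c in(("top",t,(234,194)),("scene",s,(376,249))):
    k=mask(im,9,10); l=cv2.connectedComponents(k)[1]
    k=(l==l[c[1],c[0]]) if l[c[1],c[0]] else (l==l[c[1]-12 if n=="top" else c[1],c[0]])
    pts=np.argwhere(k)[:,::-1].astype(np.int32)
    h=np.zeros(k.shape,np.uint8);cv2.fillConvexPoly(h,cv2.convexHull(pts),1);M[n]=h;print(n,k.sum(),h.sum())
th=np.linspace(0,2*np.pi,60)
def geo(p):
    x,y,yaw,ti=p; a=np.array([-np.sin(ti)*np.cos(yaw),-np.sin(ti)*np.sin(yaw),np.cos(ti)])
    e=np.array([np.cos(ti)*np.cos(yaw),np.cos(ti)*np.sin(yaw),np.sin(ti)]);f=np.cross(a,e);return np.array([x,y,.085]),a,e,f
def cost(p):
    o,a,e,f=geo(p);c=0
    ring=.031*(np.cos(th)[:,None]*e+np.sin(th)[:,None]*f)
    for n in M:
        P=np.vstack([o+a*.114+ring,o+a*.076+ring]); q=cv2.convexHull(proj(n,P).astype(np.float32))
        h=np.zeros((480,640),np.uint8);cv2.fillConvexPoly(h,np.round(q*16).astype(np.int32),1,shift=4)
        u=h^M[n]
        if n=="top": # green partly hides nothing; compare all
            pass
        c+=u.sum()
    return c+((p[3]-.5)/.05)**2*5
best=min((minimize(cost,[m[0],m[1],y,.5],method="Nelder-Mead",options=dict(initial_simplex=np.array([m[0],m[1],y,.5])+np.vstack([np.zeros(4),np.diag([.008,.008,.1,.04])]))) for y in(-.2,-.1,0,.1)),key=lambda r:r.fun)
print(best.x,best.fun);o,a,e,f=geo(best.x);print(a,"orange collar c",o+a*.095,"green",o+a*.057,"rim",o+a*.114)
print(R.from_quat(sense()['tool_rot']).as_matrix().round(4))
```

```text
(array([0.57613673, 0.23565601, 0.18432157]), np.float64(0.006849378291647229))
[0.5773 0.2324 0.1857] [0.629  0.2303 0.085 ] [-0.05167419  0.00209472  0.1007    ]
top 304580 307200
scene 785 817
[ 0.62767804  0.23108813 -0.07736802  0.54758497] 306239.5286582979
[-0.51906942  0.04023969  0.85378434] orange collar c [0.57836645 0.2349109  0.16610951] green [0.59809109 0.2333818  0.13366571] rim [0.56850413 0.23567546 0.18233141]
[[ 9.136e-01  4.067e-01 -3.000e-04]
 [ 4.067e-01 -9.136e-01  5.000e-04]
 [-1.000e-04 -6.000e-04 -1.000e+00]]
```

{"name": "jog_arm", "arguments": {
  "increments": [0,0,-25,0.118,0,0,-25,0.118,0,0,-25,0.118,0,0,-25,0.116],
  "hand": 85
}}

```text
clock: 0.63
eef_pos: [0.254, -0.5708, 0.3323]
tool_rot: [1.0, -0.029, -0.0, -0.0]
force: [-0.6, -0.2, 0.1]
gripper_width: 0.0851
grasp_force: 0.0
```

{"name": "jog_arm", "arguments": {
  "increments": [11.5,-32.8,0,0,11.5,-32.8,0,0,11.5,-32.8,0,0,11.5,-32.8,0,0,11.5,-32.8,0,0]
}}

```text
clock: 1.05
eef_pos: [0.3203, -0.4085, 0.3314]
tool_rot: [1.0, -0.026, 0.0, 0.0]
force: [0.4, -0.1, 0.8]
gripper_width: 0.0849
grasp_force: 0.0
```

{"name": "jog_arm", "arguments": {
  "increments": [11.5,-32.8,0,0,11.5,-32.8,0,0,11.5,-32.8,0,0,11.5,-32.8,0,0,11.5,-32.8,0,0]
}}

```text
clock: 1.47
eef_pos: [0.386, -0.2476, 0.3315]
tool_rot: [1.0, -0.026, 0.0, 0.0]
force: [1.1, -1.3, -0.4]
gripper_width: 0.0852
grasp_force: 0.0
```

{"name": "jog_arm", "arguments": {
  "increments": [11.5,-32.8,0,0,11.5,-32.8,0,0,11.5,-32.8,0,0,11.5,-32.8,0,0,11.5,-32.8,0,0]
}}

```text
clock: 1.88
eef_pos: [0.4519, -0.0868, 0.3316]
tool_rot: [1.0, -0.026, 0.0, 0.0]
force: [0.9, 0.5, -0.3]
gripper_width: 0.0846
grasp_force: 0.0
```

{"name": "jog_arm", "arguments": {
  "increments": [11.5,-32.8,0,0,11.5,-32.8,0,0,11.5,-32.8,0,0,11.5,-32.8,0,0,11.5,-32.8,0,0]
}}

```text
clock: 2.3
eef_pos: [0.5177, 0.0739, 0.3315]
tool_rot: [1.0, -0.026, 0.0, 0.0]
force: [0.8, -0.6, 0.1]
gripper_width: 0.0857
grasp_force: 0.0
```

{"name": "jog_arm", "arguments": {
  "increments": [11.5,-32.8,0,0,11.5,-32.8,0,0,11.5,-32.8,0,0,11.5,-32.8,0,0,11.5,-32.8,0,0]
}}

```text
clock: 2.72
eef_pos: [0.5837, 0.2346, 0.3312]
tool_rot: [1.0, -0.026, 0.0, 0.0]
force: [-0.1, -1.0, 0.6]
gripper_width: 0.085
grasp_force: 0.0
```

{"name": "jog_arm", "arguments": {
  "increments": [-5,1,22,0,0,0,22,0,0,0,22,0,0,0,22,0,0,0,20,0]
}}

```text
clock: 3.13
eef_pos: [0.5779, 0.2323, 0.2218]
tool_rot: [1.0, -0.026, -0.0, 0.0]
force: [0.1, -0.3, -0.1]
gripper_width: 0.0849
grasp_force: 0.0
```

Run:
```python
from h import *
s=capture("scene");t=capture("top")
p=sense();print(p['eef_pos'])
a=np.vstack([cv2.resize(s[190:340,310:450],None,fx=4,fy=4,interpolation=cv2.INTER_CUBIC)])
b=cv2.resize(t[140:290,180:270],None,fx=2.6,fy=4,interpolation=cv2.INTER_CUBIC)
save("c2.png",np.hstack([a,b]))
print(proj("scene",[p['eef_pos']]))
```

```text
[0.57652157 0.23129643 0.21976215]
[[376.43453069 223.76003249]]
```

View pics/c2.png

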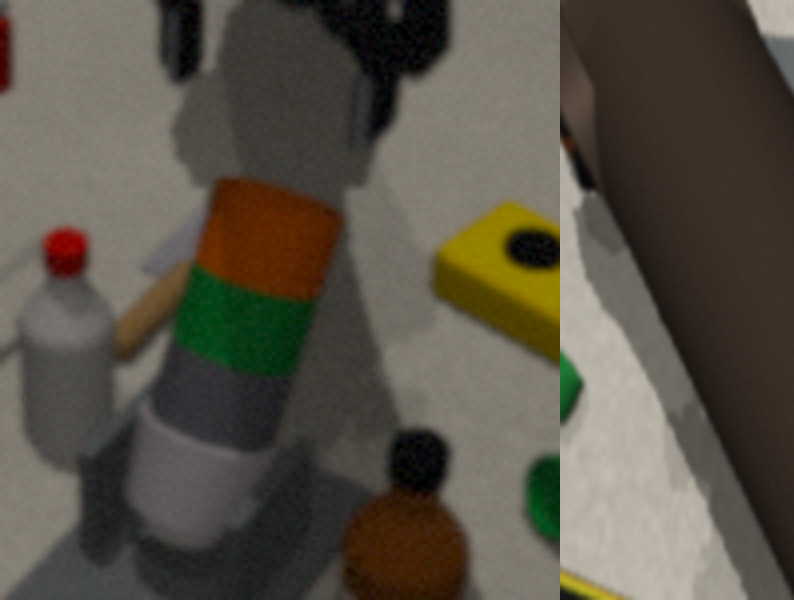

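The fingers straddle the orange collar, with tips at px (355,210) and (404,224), about 13 mm behind the nominal TCP as expected when open. Descending and closing.

{"name": "jog_arm", "arguments": {
  "increments": [2,-2,18,0,0,0,18,0,0,0,18,0,0,0,18,0,0,0,0,0]
}}

```text
clock: 3.65
eef_pos: [0.5793, 0.2335, 0.1492]
tool_rot: [1.0, -0.026, -0.002, 0.001]
force: [0.0, -0.8, 0.7]
gripper_width: 0.0851
grasp_force: 0.0
```

{"name": "jog_arm", "arguments": {
  "increments": [0,0,0,0,0,0,0,0,0,0,0,0,0,0,0,0,0,0,0,0],
  "hand": 40
}}

```text
clock: 4.07
eef_pos: [0.581, 0.2352, 0.1536]
tool_rot: [1.0, -0.025, 0.001, -0.001]
force: [-2.0, 0.8, 7.1]
gripper_width: 0.0613
grasp_force: 65.2
```

{"name": "jog_arm", "arguments": {
  "increments": [0,0,0,0,0,0,0,0,0,0,0,0,0,0,0,0,0,0,0,0]
}}

```text
clock: 4.48
eef_pos: [0.581, 0.2352, 0.1535]
tool_rot: [1.0, -0.025, 0.001, -0.001]
force: [-1.5, 0.1, 5.6]
gripper_width: 0.0614
grasp_force: 65.2
```

{"name": "jog_arm", "arguments": {
  "increments": [-5.8,0,-10.5,0,-5.8,0,-10.5,0,-5.8,0,-10.5,0,-5.8,0,-10.5,0,0,0,0,0]
}}

```text
clock: 4.9
eef_pos: [0.5569, 0.2367, 0.1967]
tool_rot: [1.0, -0.025, 0.002, -0.001]
force: [0.4, 0.3, -0.9]
gripper_width: 0.0615
grasp_force: 65.4
```

Run:
```python
from h import *
s=capture("scene");p=sense();print(p['eef_pos'],p['force'],p['gripper_width'])
save("c3.png",cv2.resize(s[170:340,300:450],None,fx=3.5,fy=3.5,interpolation=cv2.INTER_CUBIC))
```

```text
[0.55722696 0.23618624 0.19535855] [-0.12230343 -0.20796826 -0.49304353] 0.061077385163267606
```

View pics/c3.png

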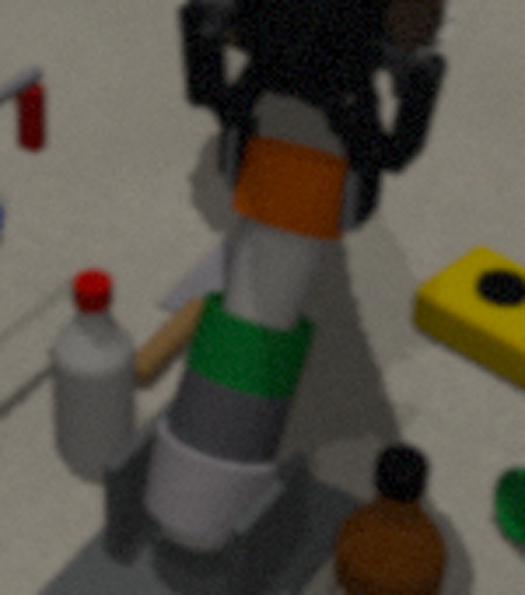

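The view shows orange about 50 mm out, aligned with the axis and held at the collar. Green remains seated. I'll continue out, up and over the clamp arm.

{"name": "jog_arm", "arguments": {
  "increments": [-5.8,0,-10.5,0,-5.8,0,-10.5,0,-5.8,0,-10.5,0,0,0,-25,0,0,0,-30,0]
}}

```text
clock: 5.37
eef_pos: [0.5381, 0.2361, 0.2799]
tool_rot: [1.0, -0.025, -0.001, 0.001]
force: [1.4, 0.0, -1.0]
gripper_width: 0.0614
grasp_force: 65.4
```

{"name": "jog_arm", "arguments": {
  "increments": [0,0,-32,0,4.1,34.3,0,0,4.1,34.3,0,0,4.1,34.3,0,0,4.1,34.3,0,0]
}}

```text
clock: 5.78
eef_pos: [0.5486, 0.0976, 0.3129]
tool_rot: [1.0, -0.025, 0.001, -0.0]
force: [0.7, 0.1, -0.2]
gripper_width: 0.0616
grasp_force: 65.4
```

{"name": "jog_arm", "arguments": {
  "increments": [4.1,34.3,0,0,4.1,34.3,0,0,4.1,34.3,0,0,4.1,34.3,0,0,4.1,34.3,0,0]
}}

```text
clock: 6.2
eef_pos: [0.5603, -0.075, 0.3129]
tool_rot: [1.0, -0.025, 0.0, 0.0]
force: [0.9, -0.2, -1.7]
gripper_width: 0.0611
grasp_force: 65.4
```

{"name": "jog_arm", "arguments": {
  "increments": [4.1,34.3,0,0,0,0,0,0,0,0,0,0]
}}

```text
clock: 6.45
eef_pos: [0.5627, -0.1105, 0.3122]
tool_rot: [1.0, -0.028, -0.0, 0.0]
force: [-0.0, 1.4, -1.0]
gripper_width: 0.061
grasp_force: 65.4
```

Run:
```python
from h import *
s=capture("scene");p=sense();print(p['eef_pos'],p['force'],p['gripper_width'],p['q'])
save("c4.png",cv2.resize(s[100:310,130:330],None,fx=2.8,fy=2.8,interpolation=cv2.INTER_CUBIC))
```

```text
[ 0.56286398 -0.10823064  0.31230912] [ 0.2243143   1.15948478 -0.61897575] 0.06145874397894041 [ 0.4031658   0.29248199 -0.38052218  1.59169185  0.11145333  1.27874562
 -1.61804509]
```

View pics/c4.png

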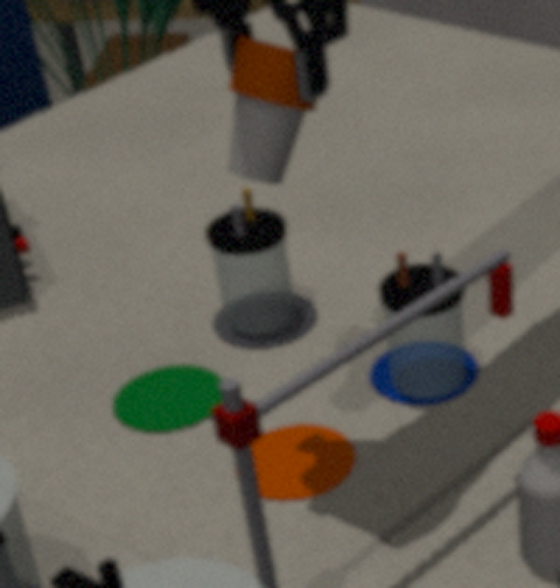

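The picture shows orange still tilted in the grip, hanging high above the orange coaster at crop (300,460), clear of the clamp arm. Lowering.

{"name": "jog_arm", "arguments": {
  "increments": [2,-2,40,0,0,0,40,0,0,0,40,0,0,0,40,0,0,0,40,0]
}}

```text
clock: 6.92
eef_pos: [0.5654, -0.1039, 0.1111]
tool_rot: [1.0, -0.024, 0.001, -0.0]
force: [0.5, 0.0, -0.9]
gripper_width: 0.0609
grasp_force: 65.4
```

{"name": "jog_arm", "arguments": {
  "increments": [0,0,20,0,0,0,12,0,0,0,5,0,0,0,0,0]
}}

```text
clock: 7.25
eef_pos: [0.5655, -0.1051, 0.0748]
tool_rot: [1.0, -0.025, -0.0, -0.0]
force: [0.6, 0.3, -0.6]
gripper_width: 0.0612
grasp_force: 65.6
```

{"name": "jog_arm", "arguments": {
  "increments": [0,0,5,0,0,0,4,0,0,0,3,0,0,0,0,0,0,0,0,0]
}}

```text
clock: 7.67
eef_pos: [0.5654, -0.1064, 0.0632]
tool_rot: [1.0, -0.026, 0.0, 0.0]
force: [0.2, -0.7, -0.7]
gripper_width: 0.0611
grasp_force: 65.6
```

{"name": "jog_arm", "arguments": {
  "increments": [0,0,2,0,0,0,2,0,0,0,0,0]
}}

```text
clock: 7.92
eef_pos: [0.566, -0.1064, 0.0616]
tool_rot: [1.0, -0.026, 0.001, 0.001]
force: [-7.7, 0.8, 22.8]
gripper_width: 0.0614
grasp_force: 67.8
```

{"name": "jog_arm", "arguments": {
  "increments": [0,0,2,0,0,0,2,0,0,0,0,0]
}}

```text
clock: 8.17
eef_pos: [0.5667, -0.1065, 0.0611]
tool_rot: [1.0, -0.026, 0.002, 0.001]
force: [-18.3, 2.2, 55.4]
gripper_width: 0.0617
grasp_force: 70.5
```

{"name": "jog_arm", "arguments": {
  "increments": [0,0,-1.5,0,3,0,-0.7,0,3,0,-0.6,0,0,0,0,0]
}}

```text
clock: 8.5
eef_pos: [0.5712, -0.1067, 0.062]
tool_rot: [1.0, -0.026, 0.0, 0.001]
force: [-16.0, 1.5, 39.0]
gripper_width: 0.0617
grasp_force: 70.0
```

Run:
```python
from h import *
p=sense();print(p['eef_pos'],p['force'],p['ft_torque'],p['gripper_width'])
```

```text
[ 0.57123033 -0.10670799  0.06196134] [-15.96256232   1.47556866  38.97533262] [0.38552263 3.84209236 0.00532181] 0.061694706547787685
```

{"name": "jog_arm", "arguments": {
  "increments": [3,0,-0.6,0,3,0,-0.5,0,3,0,-0.4,0,3,0,-0.3,0,0,0,0,0]
}}

```text
clock: 8.92
eef_pos: [0.5833, -0.1073, 0.0624]
tool_rot: [1.0, -0.026, 0.0, 0.001]
force: [-9.9, 1.1, 27.3]
gripper_width: 0.0611
grasp_force: 71.0
```

Run:
```python
from h import *
s=capture("scene");p=sense();print(p['eef_pos'],p['force'],p['ft_torque'])
save("c5.png",cv2.resize(s[160:300,160:310],None,fx=4,fy=4,interpolation=cv2.INTER_CUBIC))
```

```text
[ 0.5831907  -0.10733482  0.06241131] [-9.9583655   1.17425638 26.33768976] [0.30112982 2.73965422 0.03505262]
```

View pics/c5.png

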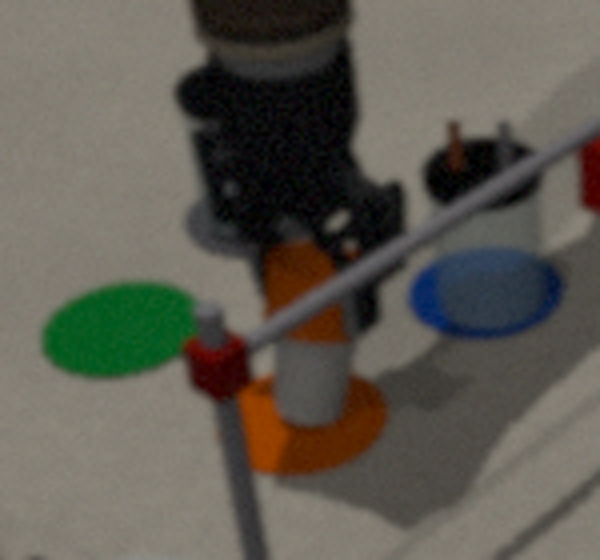

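Orange is rotating upright: its base edge is on the orange coaster at crop (310,420), with about 15° of tilt left. I'll continue the arc.

{"name": "jog_arm", "arguments": {
  "increments": [3,0,-0.2,0,3,0,0,0,3,0,0.2,0,3,0,0.4,0,0,0,0,0]
}}

```text
clock: 9.38
eef_pos: [0.5953, -0.1083, 0.0614]
tool_rot: [1.0, -0.026, 0.0, 0.001]
force: [-7.6, -0.7, 21.4]
gripper_width: 0.0615
grasp_force: 72.8
```

{"name": "jog_arm", "arguments": {
  "increments": [2,0,0.4,0,2,0,0.4,0,0,0,0,0]
}}

```text
clock: 9.63
eef_pos: [0.5997, -0.1084, 0.0607]
tool_rot: [1.0, -0.026, 0.001, 0.001]
force: [-5.6, 0.5, 19.6]
gripper_width: 0.0612
grasp_force: 73.6
```

Run:
```python
from h import *
p=sense();print(p['eef_pos'],p['force'],p['ft_torque'])
```

```text
[ 0.59967639 -0.1084442   0.06070289] [-5.62614232  0.4823164  19.63542107] [-0.02349805  2.00891178  0.13488476]
```

{"name": "jog_arm", "arguments": {
  "increments": [2,0,0.5,0,2,0,0.5,0,2,0,0.5,0,0,0,0,0]
}}

```text
clock: 9.97
eef_pos: [0.6056, -0.1088, 0.0594]
tool_rot: [1.0, -0.026, 0.0, 0.001]
force: [-7.2, -0.6, 21.3]
gripper_width: 0.0614
grasp_force: 75.0
```

Run:
```python
from h import *
s=capture("scene");p=sense();print(p['eef_pos'],p['force'],p['ft_torque'])
save("c6.png",cv2.resize(s[200:290,190:280],None,fx=6,fy=6,interpolation=cv2.INTER_CUBIC))
```

```text
[ 0.60548683 -0.10882903  0.05940119] [-6.65017473 -0.62317761 20.63500438] [-0.02121354  2.33727653  0.0266179 ]
```

View pics/c6.png

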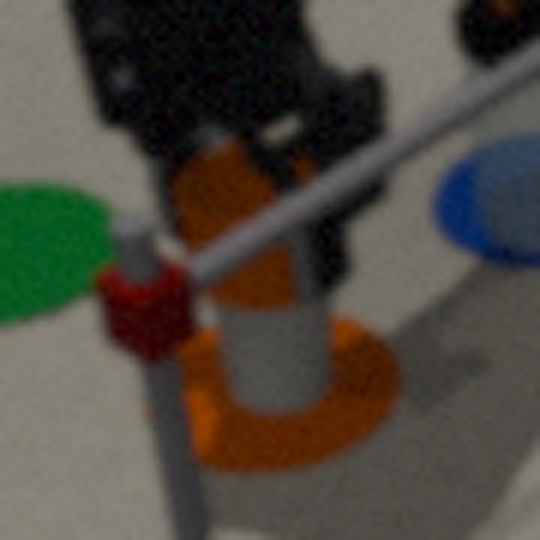

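Run:
```python
from h import *
for t in(0,.1,.2):
  a=np.array([-np.sin(t),0,np.cos(t)]); e=np.array([np.cos(t),0,np.sin(t)])
  b=np.array([.586,-.11,.003])+.019*e
  f=np.array([0,1,0]); v=C["scene"]["eye"]-b; w=np.cross(a,v); w/=np.linalg.norm(w)
  P=[b+w*.019,b-w*.019,b+a*.056+w*.025,b+a*.056-w*.025,b+a*.094+w*.031,b+a*.094-w*.031]
  print(t,((proj("scene",P)-[190,200])*6).round(0).tolist())
```

```text
0 [[320.0, 375.0], [222.0, 392.0], [318.0, 258.0], [185.0, 279.0], [323.0, 174.0], [154.0, 200.0]]
0.1 [[320.0, 376.0], [221.0, 383.0], [328.0, 253.0], [194.0, 262.0], [339.0, 166.0], [170.0, 177.0]]
0.2 [[320.0, 375.0], [220.0, 375.0], [338.0, 248.0], [204.0, 247.0], [356.0, 159.0], [187.0, 156.0]]
```

It is about 0.1 rad short of upright, so I'll nudge it a little further and then release.

{"name": "jog_arm", "arguments": {
  "increments": [2,0,0.5,0,2,0,0.5,0,2,0,0.5,0,0,0,0,0]
}}

```text
clock: 10.35
eef_pos: [0.6107, -0.1092, 0.058]
tool_rot: [1.0, -0.026, -0.0, 0.001]
force: [-11.0, -0.5, 24.2]
gripper_width: 0.0613
grasp_force: 76.4
```

{"name": "jog_arm", "arguments": {
  "increments": [2,0,0.4,0,0,0,0,0]
}}

```text
clock: 10.52
eef_pos: [0.6125, -0.1092, 0.0579]
tool_rot: [1.0, -0.026, -0.001, 0.001]
force: [-12.3, 0.2, 27.8]
gripper_width: 0.061
grasp_force: 77.0
```

{"name": "jog_arm", "arguments": {
  "increments": [-1,0,-1.5,0,0,0,0,0]
}}

```text
clock: 10.68
eef_pos: [0.6128, -0.109, 0.0578]
tool_rot: [1.0, -0.026, 0.001, 0.0]
force: [-3.1, 0.6, 11.1]
gripper_width: 0.0613
grasp_force: 75.5
```

{"name": "jog_arm", "arguments": {
  "increments": [0,0,0,0,0,0,0,0,0,0,0,0,0,0,0,0],
  "hand": 85
}}

```text
clock: 11.02
eef_pos: [0.6121, -0.1087, 0.0559]
tool_rot: [1.0, -0.026, -0.0, -0.0]
force: [-0.5, -1.3, -0.7]
gripper_width: 0.0853
grasp_force: 0.0
```

{"name": "jog_arm", "arguments": {
  "increments": [0,0,-20,0,0,0,-30,0,0,0,-40,0,0,0,-40,0,0,0,-40,0]
}}

```text
clock: 11.43
eef_pos: [0.6118, -0.1085, 0.2276]
tool_rot: [1.0, -0.025, -0.0, -0.0]
force: [1.2, -0.4, -0.9]
gripper_width: 0.0849
grasp_force: 0.0
```

Run:
```python
from h import *
s=capture("scene");t=capture("top");p=sense();print(p['eef_pos'],p['force'])
k=mask(t,9,10);l=[b for b in blobs(k) if 370<b[1][0]<430];print(l)
a=cv2.resize(s[190:290,180:280],None,fx=4,fy=4,interpolation=cv2.INTER_CUBIC)
b=cv2.resize(t[150:250,360:450],None,fx=4,fy=4,interpolation=cv2.INTER_CUBIC)
save("c7.png",np.hstack([a,b]))
for t_ in(0,.1):
  for h,r in((0,.019),(.094,.031)):
    pass
print("top rim ctr if upright at (.605,-.11):",proj("top",[[.605,-.11,.097],[.605,-.11,.003]]))
```

```text
[ 0.61579299 -0.10867877  0.23368842] [ 1.32309756 -0.023059   -0.71978564]
[(np.int32(1167), [399.8, 201.3], [379, 177, 44, 45])]
top rim ctr if upright at (.605,-.11): [[405.50314332 190.92201104]
 [399.32184559 199.94963642]]
```

View pics/c7.png

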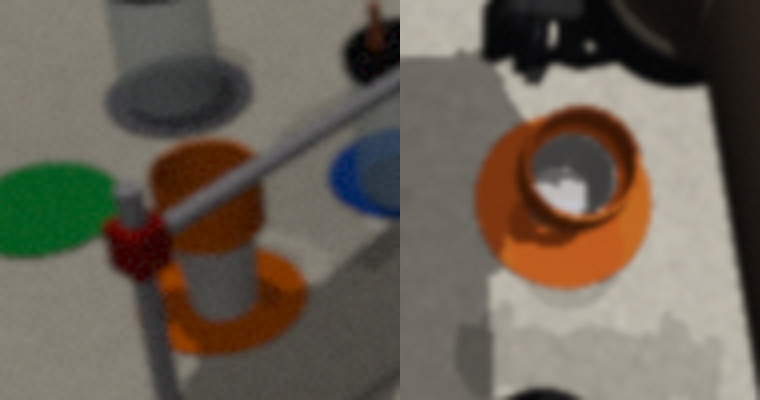

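Orange stands upright. Its rim is at px (405,192), against (405.5,190.9) predicted for perfect centring. Now for green.

{"name": "jog_arm", "arguments": {
  "increments": [0,0,-33,0,0,0,-33,0,-3.5,-34,0,0,-3.5,-34,0,0,-3.5,-34,0,0]
}}

```text
clock: 11.95
eef_pos: [0.6069, -0.0057, 0.2923]
tool_rot: [1.0, -0.027, 0.0, -0.0]
force: [-0.1, 0.8, -0.5]
gripper_width: 0.0852
grasp_force: 0.0
```

{"name": "jog_arm", "arguments": {
  "increments": [-3.5,-34,0,0,-3.5,-34,0,0,-3.5,-34,0,0,-3.5,-34,0,0,-3.5,-34,0,0]
}}

```text
clock: 12.37
eef_pos: [0.5978, 0.1659, 0.2916]
tool_rot: [1.0, -0.026, -0.0, 0.0]
force: [0.5, -0.7, 0.2]
gripper_width: 0.0852
grasp_force: 0.0
```

{"name": "jog_arm", "arguments": {
  "increments": [-3.5,-34,0,0,-3.5,-34,0,0,0,0,0,0,0,0,0,0]
}}

```text
clock: 12.7
eef_pos: [0.5935, 0.2356, 0.2913]
tool_rot: [1.0, -0.023, -0.001, -0.0]
force: [-0.2, -1.3, -0.4]
gripper_width: 0.0851
grasp_force: 0.0
```

{"name": "jog_arm", "arguments": {
  "increments": [4.5,3,35,0,0,0,40,0,0,0,40,0,0,0,35,0,0,0,0,0]
}}

```text
clock: 13.12
eef_pos: [0.5954, 0.2251, 0.1343]
tool_rot: [1.0, -0.027, -0.005, 0.003]
force: [-2.2, -0.7, -0.8]
gripper_width: 0.0851
grasp_force: 0.0
```

Run:
```python
from h import *
s=capture("scene");p=sense();print(p['eef_pos'],p['force'])
print([b for b in blobs(mask(s,68,10)) if 330<b[1][0]<400])
```

```text
[0.59711945 0.22648703 0.13849561] [-0.05329439 -0.24646472 -0.28272484]
[]
```

{"name": "jog_arm", "arguments": {
  "increments": [0,0,0,0,0,0,0,0]
}}

```text
clock: 13.33
eef_pos: [0.6006, 0.2297, 0.1451]
tool_rot: [1.0, -0.026, 0.002, -0.001]
force: [0.8, 0.1, 1.3]
gripper_width: 0.0851
grasp_force: 0.0
```

Run:
```python
from h import *
s=capture("scene");p=sense();print(p['eef_pos'],p['force'])
h=cv2.cvtColor(s,cv2.COLOR_RGB2HSV);m=((abs(h[...,0].astype(int)-68)<14)&(h[...,1]>90)&(h[...,2]>25)).astype(np.uint8)
print([b for b in blobs(m,30) if 330<b[1][0]<420])
save("c8.png",cv2.resize(s[200:350,300:450],None,fx=4,fy=4,interpolation=cv2.INTER_CUBIC))
```

```text
[0.60064433 0.22983763 0.14527433] [ 0.63257201 -1.09805283  1.01418518]
[(np.int32(799), [370.8, 268.4], [354, 253, 34, 31])]
```

{"name": "jog_arm", "arguments": {
  "increments": [-2,-2,10,0,0,0,10,0,0,0,10,0,0,0,0,0,0,0,0,0]
}}

```text
clock: 13.8
eef_pos: [0.5965, 0.2312, 0.1112]
tool_rot: [1.0, -0.026, -0.001, 0.0]
force: [-0.4, -0.6, 0.3]
gripper_width: 0.0846
grasp_force: 0.0
```

{"name": "jog_arm", "arguments": {
  "increments": [0,0,0,0,0,0,0,0,0,0,0,0,0,0,0,0,0,0,0,0],
  "hand": 40
}}

```text
clock: 14.22
eef_pos: [0.5972, 0.2321, 0.1131]
tool_rot: [1.0, -0.025, 0.0, -0.0]
force: [-2.6, 0.3, 5.0]
gripper_width: 0.0616
grasp_force: 65.0
```

{"name": "jog_arm", "arguments": {
  "increments": [0,0,0,0,0,0,0,0,0,0,0,0]
}}

```text
clock: 14.47
eef_pos: [0.5972, 0.2321, 0.1131]
tool_rot: [1.0, -0.025, 0.0, -0.0]
force: [-2.0, 2.0, 5.6]
gripper_width: 0.0619
grasp_force: 65.0
```

The grip is about 7 mm lower than on orange and close to the grey collar, so I'll regrip a little higher.

{"name": "jog_arm", "arguments": {
  "increments": [0,0,0,0,0,0,0,0,0,0,0,0,0,0,-7,0,0,0,0,0],
  "hand": 85
}}

```text
clock: 14.88
eef_pos: [0.5976, 0.2316, 0.1203]
tool_rot: [1.0, -0.026, 0.001, -0.0]
force: [-0.3, 0.2, -0.1]
gripper_width: 0.0849
grasp_force: 0.0
```

{"name": "jog_arm", "arguments": {
  "increments": [0,0,0,0,0,0,0,0,0,0,0,0,0,0,0,0,0,0,0,0],
  "hand": 40
}}

```text
clock: 15.3
eef_pos: [0.5972, 0.232, 0.1201]
tool_rot: [1.0, -0.026, 0.0, -0.0]
force: [-1.7, -0.1, 6.4]
gripper_width: 0.0613
grasp_force: 63.9
```

{"name": "jog_arm", "arguments": {
  "increments": [0,0,0,0,0,0,0,0,0,0,0,0]
}}

```text
clock: 15.55
eef_pos: [0.5972, 0.2319, 0.1201]
tool_rot: [1.0, -0.026, 0.0, -0.0]
force: [-2.2, 0.0, 5.1]
gripper_width: 0.0613
grasp_force: 63.9
```

{"name": "jog_arm", "arguments": {
  "increments": [-5.8,0,-10.5,0,-5.8,0,-10.5,0,-5.8,0,-10.5,0,-5.8,0,-10.5,0,0,0,0,0]
}}

```text
clock: 15.97
eef_pos: [0.5735, 0.2338, 0.1645]
tool_rot: [1.0, -0.025, 0.001, -0.001]
force: [-0.5, 0.5, -0.2]
gripper_width: 0.061
grasp_force: 65.1
```

Run:
```python
from h import *
s=capture("scene");p=sense();print(p['eef_pos'],p['force'],p['gripper_width'])
save("c9.png",cv2.resize(s[190:350,310:430],None,fx=3.5,fy=3.5,interpolation=cv2.INTER_CUBIC))
```

```text
[0.57395727 0.23327236 0.16332013] [-0.92345143 -1.27843269  0.22236399] 0.06067257403656704
```

View pics/c9.png

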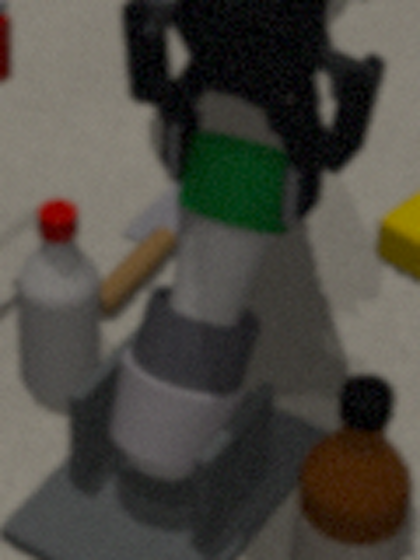

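Green comes out cleanly and grey stays seated. I'll carry it over to the green coaster.

{"name": "jog_arm", "arguments": {
  "increments": [-5.8,0,-10.5,0,-5.8,0,-10.5,0,-5.8,0,-10.5,0,0,0,-35,0,0,0,-40,0]
}}

```text
clock: 16.43
eef_pos: [0.5545, 0.2331, 0.2675]
tool_rot: [1.0, -0.025, -0.002, 0.001]
force: [1.2, 0.6, -0.7]
gripper_width: 0.0607
grasp_force: 65.3
```

{"name": "jog_arm", "arguments": {
  "increments": [0,0,-40,0,1.6,33.2,0,0,1.6,33.2,0,0,1.6,33.2,0,0,1.6,33.2,0,0]
}}

```text
clock: 16.85
eef_pos: [0.5555, 0.0996, 0.309]
tool_rot: [1.0, -0.025, 0.001, -0.0]
force: [0.5, 0.0, 0.1]
gripper_width: 0.061
grasp_force: 65.3
```

{"name": "jog_arm", "arguments": {
  "increments": [1.6,33.2,0,0,1.6,33.2,0,0,1.6,33.2,0,0,1.6,33.2,0,0,1.6,33.2,0,0]
}}

```text
clock: 17.27
eef_pos: [0.555, -0.0668, 0.3088]
tool_rot: [1.0, -0.025, 0.0, -0.0]
force: [1.1, 0.5, -0.9]
gripper_width: 0.0614
grasp_force: 65.3
```

{"name": "jog_arm", "arguments": {
  "increments": [1.6,33.2,0,0,1.6,33.2,0,0,1.6,33.2,0,0,1.6,33.2,0,0,1.6,33.2,0,0]
}}

```text
clock: 17.68
eef_pos: [0.5546, -0.2328, 0.3089]
tool_rot: [1.0, -0.025, 0.0, 0.0]
force: [1.3, -0.8, -0.1]
gripper_width: 0.0609
grasp_force: 65.3
```

{"name": "jog_arm", "arguments": {
  "increments": [1.6,33.2,0,0,0,0,0,0,0,0,0,0]
}}

```text
clock: 17.93
eef_pos: [0.5541, -0.2671, 0.308]
tool_rot: [1.0, -0.028, -0.0, 0.0]
force: [-0.0, 0.4, -0.6]
gripper_width: 0.0612
grasp_force: 65.3
```

{"name": "jog_arm", "arguments": {
  "increments": [1.5,-2,40,0,0,0,40,0,0,0,40,0,0,0,40,0,0,0,40,0]
}}

```text
clock: 18.35
eef_pos: [0.557, -0.261, 0.1072]
tool_rot: [1.0, -0.025, 0.001, -0.0]
force: [-0.4, -0.6, -0.3]
gripper_width: 0.061
grasp_force: 65.3
```

{"name": "jog_arm", "arguments": {
  "increments": [0,0,20,0,0,0,10,0,0,0,6,0,0,0,3,0,0,0,0,0]
}}

```text
clock: 18.77
eef_pos: [0.5576, -0.2628, 0.07]
tool_rot: [1.0, -0.025, 0.001, 0.0]
force: [-0.5, -0.3, -0.1]
gripper_width: 0.061
grasp_force: 65.3
```

{"name": "jog_arm", "arguments": {
  "increments": [0,0,2,0,0,0,2,0,0,0,0,0]
}}

```text
clock: 19.02
eef_pos: [0.557, -0.2633, 0.0656]
tool_rot: [1.0, -0.026, 0.001, 0.0]
force: [-1.1, 0.6, -0.4]
gripper_width: 0.0613
grasp_force: 65.3
```

{"name": "jog_arm", "arguments": {
  "increments": [0,0,2,0,0,0,1.5,0,0,0,0,0]
}}

```text
clock: 19.27
eef_pos: [0.5572, -0.2634, 0.0629]
tool_rot: [1.0, -0.026, 0.001, 0.0]
force: [-3.9, 0.9, 11.7]
gripper_width: 0.0609
grasp_force: 66.5
```

{"name": "jog_arm", "arguments": {
  "increments": [0,0,2,0,0,0,0,0]
}}

```text
clock: 19.43
eef_pos: [0.5575, -0.2635, 0.0626]
tool_rot: [1.0, -0.026, 0.001, 0.001]
force: [-7.4, 3.0, 24.0]
gripper_width: 0.0614
grasp_force: 67.7
```

{"name": "jog_arm", "arguments": {
  "increments": [0,0,1.5,0,3,0,-0.7,0,3,0,-0.6,0,3,0,-0.6,0,3,0,-0.5,0]
}}

```text
clock: 19.85
eef_pos: [0.5678, -0.2636, 0.0636]
tool_rot: [1.0, -0.026, -0.001, 0.0]
force: [-11.7, 5.4, 29.2]
gripper_width: 0.061
grasp_force: 68.7
```

{"name": "jog_arm", "arguments": {
  "increments": [3,0,-0.4,0,3,0,-0.3,0,0,0,0,0]
}}

```text
clock: 20.1
eef_pos: [0.5746, -0.2636, 0.0638]
tool_rot: [1.0, -0.026, -0.0, 0.0]
force: [-9.3, 5.4, 23.2]
gripper_width: 0.0609
grasp_force: 67.4
```

{"name": "jog_arm", "arguments": {
  "increments": [3,0,-0.2,0,3,0,0,0,3,0,0.2,0,3,0,0.4,0,0,0,0,0]
}}

```text
clock: 20.52
eef_pos: [0.5871, -0.2637, 0.0627]
tool_rot: [1.0, -0.025, 0.0, -0.0]
force: [-6.0, 4.3, 17.9]
gripper_width: 0.0613
grasp_force: 64.4
```

{"name": "jog_arm", "arguments": {
  "increments": [2,0,0.5,0,2,0,0.5,0,2,0,0.5,0,2,0,0.5,0,0,0,0,0]
}}

```text
clock: 20.93
eef_pos: [0.5958, -0.2643, 0.0611]
tool_rot: [1.0, -0.025, 0.001, -0.0]
force: [-3.8, 3.4, 17.9]
gripper_width: 0.0612
grasp_force: 61.6
```

{"name": "jog_arm", "arguments": {
  "increments": [2,0,0.5,0,2,0,0.5,0,2,0,0.5,0,2,0,0.4,0,0,0,0,0]
}}

```text
clock: 21.35
eef_pos: [0.6038, -0.2645, 0.0592]
tool_rot: [1.0, -0.025, 0.001, -0.0]
force: [-3.3, 3.5, 17.8]
gripper_width: 0.0607
grasp_force: 60.6
```

Run:
```python
from h import *
s=capture("scene");p=sense();print(p['eef_pos'],p['force'],p['ft_torque'])
h=cv2.cvtColor(s,cv2.COLOR_RGB2HSV);S=h[...,1].astype(int);V=h[...,2]
roi=s[215:262,165:235]
# white body edges per row: low-saturation pixels right above coaster
for y in range(226,256,3):
    r=np.where((S[y,165:215]<60)&(V[y,165:215]>60))[0]+165
    g=np.where((abs(h[y,165:215,0].astype(int)-68)<15)&(S[y,165:215]>90))[0]+165
    print(y,"white",r.min() if len(r) else None,r.max() if len(r) else None, len(r),"green",g.min() if len(g) else None,g.max() if len(g) else None,len(g))
for t in(0,.1,.2):
  a=np.array([-np.sin(t),0,np.cos(t)]); e=np.array([np.cos(t),0,np.sin(t)])
  b=np.array([.576,-.2655,.003])+.019*e; v=C["scene"]["eye"]-b; w=np.cross(a,v); w/=np.linalg.norm(w)
  print(t,proj("scene",[b+w*.019,b-w*.019,b+a*.056+w*.025,b+a*.056-w*.025,b+a*.094+w*.031,b+a*.094-w*.031]).round(1).tolist())
```

```text
[ 0.603698   -0.26455662  0.05921863] [-3.44009176  4.64147492 17.26718818] [ 1.06053335  1.39724805 -0.15067637]
226 white 165 214 28 green 175 187 13
229 white 165 214 32 green 179 187 9
232 white 165 214 40 green 198 203 6
235 white 165 214 33 green 178 207 12
238 white 165 214 30 green 174 207 16
241 white 165 196 22 green 172 208 20
244 white 165 193 15 green 171 204 20
247 white 165 170 6 green 171 203 33
250 white 165 205 11 green 173 200 28
253 white 165 205 23 green 179 192 14
0 [[197.5, 239.8], [181.9, 243.1], [195.9, 220.8], [174.9, 225.0], [195.7, 207.1], [168.9, 212.3]]
0.1 [[197.5, 239.9], [181.7, 241.8], [197.6, 220.1], [176.3, 222.4], [198.6, 206.0], [171.6, 208.7]]
0.2 [[197.5, 239.8], [181.6, 240.4], [199.3, 219.4], [177.9, 220.0], [201.4, 205.1], [174.5, 205.5]]
```

{"name": "jog_arm", "arguments": {
  "increments": [2,0,0.5,0,2,0,0.5,0,0,0,0,0]
}}

```text
clock: 21.65
eef_pos: [0.6069, -0.2653, 0.0587]
tool_rot: [1.0, -0.026, 0.0, 0.0]
force: [-8.9, 2.8, 22.4]
gripper_width: 0.0602
grasp_force: 59.3
```

{"name": "jog_arm", "arguments": {
  "increments": [2,0,0.5,0,0,0,0,0]
}}

```text
clock: 21.82
eef_pos: [0.6086, -0.2651, 0.0587]
tool_rot: [1.0, -0.026, -0.0, 0.0]
force: [-10.8, 5.1, 28.0]
gripper_width: 0.0608
grasp_force: 59.6
```

The signature is the same as orange at flat: Fx is rising and z has stopped dropping. Releasing.

{"name": "jog_arm", "arguments": {
  "increments": [-1,0,-1.5,0,0,0,0,0]
}}

```text
clock: 21.98
eef_pos: [0.6078, -0.2653, 0.0587]
tool_rot: [1.0, -0.026, 0.0, 0.0]
force: [-3.8, 2.1, 13.1]
gripper_width: 0.0602
grasp_force: 64.2
```

{"name": "jog_arm", "arguments": {
  "increments": [0,0,0,0,0,0,0,0,0,0,0,0,0,0,0,0],
  "hand": 85
}}

```text
clock: 22.32
eef_pos: [0.6074, -0.2658, 0.0563]
tool_rot: [1.0, -0.026, -0.0, -0.0]
force: [-0.3, 0.3, -0.7]
gripper_width: 0.0849
grasp_force: 0.0
```

{"name": "jog_arm", "arguments": {
  "increments": [0,0,-20,0,0,0,-30,0,0,0,-40,0,0,0,-40,0,0,0,-40,0]
}}

```text
clock: 22.73
eef_pos: [0.6072, -0.2656, 0.228]
tool_rot: [1.0, -0.026, -0.0, -0.0]
force: [0.6, -0.3, -1.1]
gripper_width: 0.0849
grasp_force: 0.0
```

{"name": "jog_arm", "arguments": {
  "increments": [-20,0,-35,0,-35,0,0,0,-35,0,0,0,-35,0,0,0,0,0,0,0]
}}

```text
clock: 23.15
eef_pos: [0.4763, -0.26, 0.2615]
tool_rot: [1.0, -0.027, -0.002, 0.0]
force: [-0.2, -0.2, -0.1]
gripper_width: 0.085
grasp_force: 0.0
```

Run:
```python
from h import *
t=capture("top");s=capture("scene");p=sense();print(p['eef_pos'],p['force'],p['clock'])
# fit upright/tilted beaker rim: mask of darker/rim edges -> compare with Hough circle
g=cv2.medianBlur(cv2.cvtColor(t,cv2.COLOR_RGB2GRAY),3)
for nm,c,pc in(("or",(.605,-.110),(405,192)),("gr",(.5954,-.2655),None)):
    q=proj("top",[[*c,.097],[*c,.003]]);x,y=q[0].astype(int)
    r=cv2.resize(g[y-28:y+29,x-28:x+29],None,fx=4,fy=4,interpolation=cv2.INTER_CUBIC)
    k=cv2.HoughCircles(r,cv2.HOUGH_GRADIENT,1.5,8,param1=60,param2=25,minRadius=44,maxRadius=70)
    print(nm,"pred rim",q[0].round(1),"found",(k[0][:4]/4+[x-28,y-28,0]).round(1).tolist() if k is not None else None)
save("f_top.png",cv2.resize(t[150:260,360:510],None,fx=4,fy=4,interpolation=cv2.INTER_CUBIC))
for h in(68,):
    print([b for b in blobs(mask(s,h,12)) if b[1][0]<230],[b for b in blobs(mask(t,h,12)) if b[1][0]>430])
    for t_ in (0,.15):
      b=np.array([.5954,-.2655,.003]);a=np.array([-np.sin(t_),0,np.cos(t_)]);print(proj("scene",[b+a*.075]))
```

```text
[ 0.48179746 -0.25979261  0.26214861] [-0.11876967 -0.0309177   0.18969741] 23.25
or pred rim [405.5 190.9] found [[396.3, 195.6, 16.0], [404.9, 191.1, 14.0], [402.7, 192.6, 16.0], [407.2, 191.4, 13.6]]
gr pred rim [479.1 196.3] found [[477.8, 195.6, 14.3], [476.3, 197.1, 15.6], [464.7, 200.1, 15.6], [480.1, 195.6, 12.3]]
[(np.int32(81), [203.4, 236.9], [198, 232, 11, 13]), (np.int32(145), [177.7, 245.5], [171, 236, 24, 18])] [(np.int32(99), [466.8, 188.1], [451, 183, 34, 13]), (np.int32(496), [470.2, 216.3], [448, 201, 43, 26])]
[[183.83072404 216.43264312]]
[[187.28724307 214.51232791]]
```

```bash
python3 -c "
from cell import *
print(job_done())"
```

```text
the job is handed in; nothing more can be done
None
```

The job is handed in at about 23 s on the clock. The orange and green beakers were each set down and released on their own coasters, orange first. In the top camera both rims are within about 3 mm of where upright, centred beakers would show. The grey beaker was still seated in the holder when last seen, with green most of the way out, and no verdict was returned.

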